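# Start the press-to-run mill and hold its beaker down

## Task

Get the low white countertop mill ready by pressing its round key, then its long bar key, then its square key, one at a time and each all the way down; leave the smallest key alone. Then take the widest lidded steel beaker out of the rack by the bar on its lid, turn it until its winged drive stem meshes with the cross-shaped slot in the mill's hub, and slide it fully home so that its underside rests on the hub. The mill only runs while the beaker is held down against the spring, so finish still gripping it and pressing it down, and do not disturb anything else on the counter.

Things in the scene. Friction and masses are not known exactly. Their poses are not given: they have to be found in the camera images.
- mill: Low white motor base, fixed, a box 200 (x) x 230 (y) x 70 mm high; origin at the centre of its underside, z up. Four keys stand in a row along y, 52 mm apart, 62 mm from the centre towards -x; the drive hub stands on the deck at x = +45, y = 0 mm in this frame.
- socket (a point): Centre of the mouth of the drive hub, a dark steel boss of 52 mm diameter, 34 mm above the mill's deck (104 mm above the counter). z up; x and y lie along the arms of its cross-shaped slot (arms 11.5 mm wide, 39 mm end to end, 34 mm deep). Its angle differs each time; its gearbox is stiff (0.6 N m), so turn the beaker to suit. A spring plunger lies 23 mm below the mouth.
- plunger (a joint): Spring plunger inside the hub: 0 when up, grows as it is pushed down, m. It pushes back with 6 N at 0 and 9.5 N at 7 mm, which is where the beaker's underside meets the hub; let go, it lifts the beaker 7 mm up again.
- rack: White plastic rack, fixed, 90 (x) x 320 (y) x 36 mm high, origin at the centre of its underside; three round wells 41 mm wide and 33 mm deep at y = -110, 0 and +110 mm hold the attachments upright; which stands where differs, and they are turned at random.
- beaker: The attachment to use: the widest lidded beaker, steel, 58 mm diameter, 58 mm tall, under a black lid (60 mm diameter, top at z = 66 mm) with a grip bar. Origin on its axis at the underside of the steel body, z up; the stem hangs below. About 0.3 kg. In the rack the origin is 36 mm above the counter, on the rack's top; fully home it lies at the hub's mouth.
- beaker_bar (a point): Middle of the straight grip bar on the beaker's lid, 81 mm above the beaker's origin: 48 mm long along x, 14 mm thick along y, 30 mm tall (66 to 96 mm above the origin). Axes as the beaker's.
- beaker_tip (a point): Lower end of the beaker's drive stem, 30 mm below its origin. The stem is cross-shaped: four wings along the beaker's x and y axes, 35 mm end to end, 9 mm thick, the tip rounded. It meshes with the hub every quarter turn.
- tall_beaker: Not needed: narrow tall lidded steel beaker, 38 mm diameter on a 56 mm flange, with a like bar on its lid, top 123 mm above its origin. Same four-winged stem (30 mm) as the wide beaker; origin on its axis at the underside of the body, z up. 
- reamer: Not needed: white ribbed citrus cone, 58 mm diameter at the foot and 60 mm tall. Same four-winged stem (30 mm) as the wide beaker; origin on its axis at the underside of the body, z up. 
- key_round_top (a point): Centre of the top face of the round key (26 mm diameter). The keys are all plain grey, stand 12 mm above the deck in 40 mm square black bezels and go 5 mm down; their order along the row differs each time.
- key_bar_top (a point): Centre of the top face of the long bar key (34 x 14 mm, long side along the mill's x).
- key_square_top (a point): Centre of the top face of the square key (23 x 23 mm).
- key_small_top (a point): Centre of the top face of the smallest key (round, 14 mm diameter): the stop key, to be left alone.
- key_round (a joint): Travel of the round key: 0 up, 0.005 m fully down; the spring takes 1.5 N to start and 4 N to hold down, and returns it.
- key_bar (a joint): Travel of the bar key: 0 up, 0.005 m fully down; the spring takes 1.5 N to start and 4 N to hold down, and returns it.
- key_square (a joint): Travel of the square key: 0 up, 0.005 m fully down; the spring takes 1.5 N to start and 4 N to hold down, and returns it.
- key_small (a joint): Travel of the small key: 0 up, 0.005 m fully down; the spring takes 1.5 N to start and 4 N to hold down, and returns it.
- squeeze_bottle: Bystander: black squeeze bottle, 50 mm diameter, 145 mm tall; origin at the centre of its underside.
- ramekin: Bystander: white bowl, 72 mm diameter, 42 mm tall; origin under its centre.
- dark_plate: Bystander: black plate, 150 mm diameter, 18 mm tall; origin under its centre.
Things that resemble listed ones, but are neither listed nor needed, are in the scene too. What is shaped like the beaker but green or purple is not meant.

How it is judged (in metres and radians):
On the way, in this order (a step that is already met when the one before it is completed fails the run):
1. the round key is pressed all the way down (value of joint key_round above 0.004 m), for 0.05 s.
2. the bar key is pressed all the way down (value of joint key_bar above 0.004 m), for 0.05 s.
3. the square key is pressed all the way down (value of joint key_square above 0.004 m), for 0.05 s.
4. the wide beaker is lifted out of the rack in the gripper (z of beaker in the frame of rack above 0.075 m and contact force between the fingers and beaker above 1 N and distance between the grasp point and beaker_bar below 0.03 m), for 0.2 s.
5. its stem has meshed and entered the hub (horizontal distance between beaker and socket below 0.004 m and angle between beaker's own z axis and vertical below 0.08 rad and (angle between the x axis of beaker and the x axis of socket, either way round below 0.2 rad or angle between the x axis of beaker and the y axis of socket, either way round below 0.2 rad) and z of beaker in the frame of socket below 0.018 m), for 0.1 s.
At the end, for the whole second after the job is handed in: the beaker is upright and meshed in the hub, within 4 mm of its axis, its underside within 3 mm of the mouth, the plunger down over 4 mm, over 5 N between beaker and mill, at rest, and still in the fingers, which hold it by the bar (grasp point within 30 mm of the bar's middle) (horizontal distance between beaker and socket below 0.004 m and angle between beaker's own z axis and vertical below 0.08 rad and (angle between the x axis of beaker and the x axis of socket, either way round below 0.2 rad or angle between the x axis of beaker and the y axis of socket, either way round below 0.2 rad) and z of beaker in the frame of socket below 0.003 m and value of joint plunger above 0.004 m and contact force between the fingers and beaker above 1 N and distance between the grasp point and beaker_bar below 0.03 m and contact force between mill and beaker above 5 N and linear speed of beaker below 0.02 m/s); the arm keeps its last pose, push and grip.
It fails at once if the smallest key is pressed (value of joint key_small above 0.0025 m).
It fails at once if two keys are down together (value of joint each of key_round, key_bar above 0.0025 m or value of joint each of key_round, key_square above 0.0025 m or value of joint each of key_bar, key_square above 0.0025 m).
It fails at once if something else on the counter is moved by more than 30 mm or knocked over (distance of any of tall_beaker, reamer, squeeze_bottle, ramekin, dark_plate from where it was at the start of the episode above 0.03 m or angle between any of tall_beaker, reamer, squeeze_bottle, ramekin, dark_plate's own z axis and vertical above 0.5 rad).
It also fails if it takes over 69 s, if anything falls off the work surface, if the arm or the gripper's body presses on something with over 40 N, if the wrist force passes 120 N, or if a joint passes its speed limit or range.

## Robot

A 6-joint arm with a two-finger parallel gripper is mounted at the origin on the work surface. World frame = base frame: x ahead of the robot, y to its left, z up, the work surface at z = 0. Lengths are in m, angles in degrees, forces in N, time in s.
With the tool pointing down it reaches from about 0.4 to 0.825 m from the base axis. Payload 7 kg.
Tool frame: the origin (TCP) lies at the very end of the fingers, on their centre line; the grasp point (between the pads) lies 19 mm behind it (ctrl.tcp_to_grasp is the distance from the TCP to the grasp point, in m); z points along the fingers, x is the direction in which the jaws open and shut, and the axes are right-handed (so a half turn about z gives the same grasp; the last joint's range is limited). The gripper opens to 88 mm and grips with 3 to 60 N. Pads are 19 mm wide; open, the fingers measure 130 mm over their backs; the gripper's body (78 mm by 193 mm) begins 47 mm behind the grasp point.
Start: joints at [84.46, 20.546, 0.682, 0, -70.136, -16.507], TCP at [0.253, 0.626, 0.227] pointing down, gripper open.
Joint ranges: [-176.03, 176.03], [-82.01, 121.73], [-58.28, 71.71], [-173.87, 95.51], [-174.79, -0.11], [-173.66, 173.66]. Speed limits (degrees/s): [136.94, 136.94, 172.46, 180, 180, 180].

## Interface

Orientations are given as [roll, pitch, yaw] about the fixed x, y, z axes, in that order (R = Rz(yaw) Ry(pitch) Rx(roll)).
In Python, from plant import sensors, vision, ticket, ctrl gives the robot as it stands. The module is installed in compiled form; this text tells all that it offers.
- The arm moves only by the tool drive_tool, never from a script. Its argument "moves" is a list of rows, each a list of 6 numbers: the shift along the tool's x, y, z in units of 0.15 m (1.0 is 0.15 m), then the turn, a rotation vector about the tool's x, y, z in units of 60 degrees (1.0 is 60 degrees). In form: [[dx, dy, dz, rx, ry, rz], ...]. A call has 1 to 8 rows; each row is the pose to reach, as a shift and turn from the pose measured when the call began, along the tool's axes at that moment; what a row does not reach only later rows make up. A row lasts 1/10 s, in which the tool goes at most 50 mm and 8.59 degrees, less where a joint would pass 70% of its speed; a pose out of reach is approached as far as the arm can. A call with a number of a shift or a turn outside -1 to 1 is refused whole. A call with a gripper value outside its range is refused whole. "fingers" is the opening, from -1 (shut) to 1 (fully open), set as the call begins (left out, the last holds). The fingers move at their own pace and stop on an object; the grip force is fixed at half the most. Time passes only in rows, so rows that repeat a pose let the fingers close. It gives the time, the measured TCP pose, the force and the opening at its end, in the units of the state.
- sensors.get_obs(): the state, without advancing time (a new reading comes with each control period).
- vision.snapshot(name): name is "side" or "top" or "wrist"; returns a dict with "pixels" (480x640x3 uint8, red, green, blue), "fx", "fy", "cx", "cy" (pixels), "k1" (the pictures are not rectified: a ray, as slopes to the right and down, at radius r is drawn at 1 + k1 r^2 times it, then the intrinsics apply), "R" (3x3) and "t" (3): a world point X has camera coordinates R X + t. Camera axes: x right, y down, z forward; pixel columns grow to the right and rows downward; lengths in m; the calibration is good to about 2 mm. A picture is of the moment at which its call begins. There is no depth.
- ticket.close_job(): hands the job in, once; it reports no verdict.
The state is a dict: "clock": time; "joint_pos": joint angles; "qvel": joint speeds; "tau": joint torques, N m; "tool_pos": TCP position; "orientation": TCP orientation; "force": force on the tool from outside, world axes, zero at the start; "moment": the same for the moment, N m; "opening": finger opening in m.
Only numpy, scipy, OpenCV 4.12 (cv2) and the standard library are available. Lean on these libraries where they do the work, as an engineer would, in place of code of your own. Each camera call takes 0.05 s, during which the arm holds its last target.

## Working session

There is one attempt and no reset: what is moved stays moved. The work goes in short steps, Python scripts to look and compute and a tool call to move; the robot and the scene stay as the last step left them, time stands still between calls to the robot, and variables do not carry over. Pictures are saved under pics/ and viewed, and the job is handed in when it is done.

Besides the shell and the picture viewer there is one more tool, called after "Request:" as name([rows], argument=value, ...), one row to a line, values as JSON. drive_tool: Moves the arm, as the interface text tells. Shifts and turns lie within -1 to 1; 1 stands for 0.15 m of shift or 60 degrees of turn. Its arguments: {"type":"object","properties":{"moves":{"type":"array"},"fingers":{"type":"number"}},"required":["moves"]}

```bash
mkdir -p pics; ls; cat > h.py <<'E'
import numpy as np, cv2
from plant import sensors, vision, ticket, ctrl
from scipy.spatial.transform import Rotation as Ro
def snap(n,f):
    s=vision.snapshot(n); cv2.imwrite('pics/'+f+'.png',s['pixels'][:,:,::-1]); 
    np.savez('pics/'+f+'.npz',**{k:np.array(v) for k,v in s.items()}); return s
def load(f): return dict(np.load('pics/'+f+'.npz'))
def K(s): return np.array([[s['fx'],0,s['cx']],[0,s['fy'],s['cy']],[0,0,1.]],float)
def ray(s,u,v):
    p=cv2.undistortPoints(np.array([[[u,v]]],float),K(s),np.array([float(s['k1']),0,0,0]))[0,0]
    R=np.array(s['R']);t=np.array(s['t']); return -R.T@t, R.T@np.array([p[0],p[1],1])
def atz(s,u,v,z):
    o,d=ray(s,u,v); return o+d*(z-o[2])/d[2]
def proj(s,X):
    X=np.atleast_2d(np.array(X,float));R=np.array(s['R'],float);t=np.array(s['t'],float)
    return cv2.projectPoints(X,cv2.Rodrigues(R)[0],t,K(s),np.array([float(s['k1']),0,0,0]))[0][:,0]
def st():
    o=sensors.get_obs(); 
    for k,v in o.items(): print(k,np.round(v,4))
    return o
def rel(o,pos,yaw=None):
    R=Ro.from_euler('xyz',o['orientation'],degrees=True)
    d=R.inv().apply(np.array(pos)-o['tool_pos'])/0.15
    r=[0,0,0]
    if yaw is not None: r=(R.inv()*Ro.from_euler('xyz',[180,0,yaw],degrees=True)).as_rotvec(degrees=True)/60
    return np.round(np.r_[d,r],4)
E
python3 - <<'E'
from h import *
st(); print(ctrl.tcp_to_grasp)
for n in ['top','side','wrist']:
    s=snap(n,n+'0'); print(n,s['fx'],s['k1'],np.round(-np.array(s['R']).T@s['t'],3))
E
```

```text
pics
clock 0.0
joint_pos [ 8.44597e+01  2.05895e+01  6.33800e-01 -2.11000e-02 -7.01355e+01
 -1.65063e+01]
qvel [-0.0478  0.0552 -0.0496  0.0056  0.0237  0.0653]
tau [ 9.00000e-04 -5.82718e+01  2.93067e+01  6.99720e+00  7.00000e-03
 -2.00000e-04]
tool_pos [0.2532 0.6252 0.2256]
orientation [-1.799931e+02 -9.300000e-02 -1.120538e+02]
force [ 0.7176 -0.2655  0.1876]
moment [ 0.0034 -0.0275 -0.0332]
opening 0.0879
0.0188
top 562.5984395979447 -0.1667427277492557 [0.373 0.061 1.317]
side 546.8285756213453 -0.12220109219156797 [ 0.067 -0.96   1.122]
wrist 413.48213293430433 0.013402032039388842 [0.324 0.595 0.384]
```

View pics/top0.png

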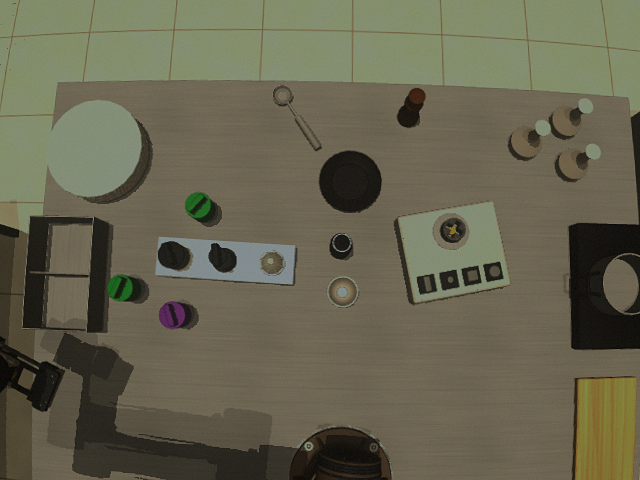

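View pics/side0.png

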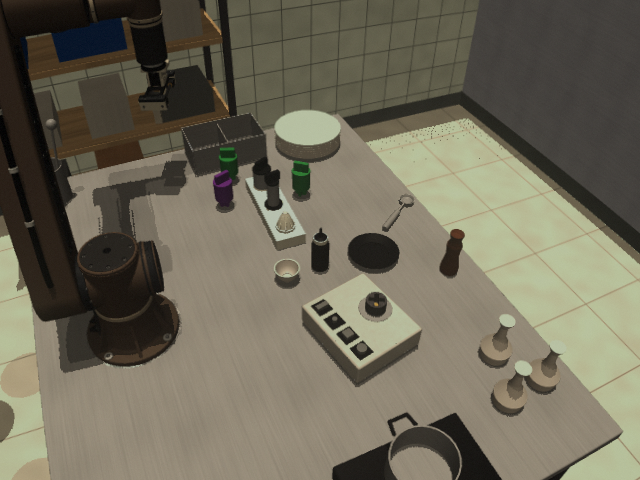

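View pics/wrist0.png

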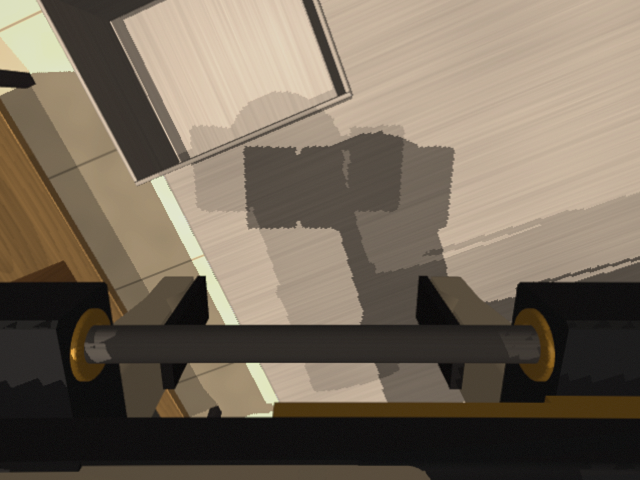

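```bash
python3 - <<'E'
import cv2
a=cv2.imread('pics/top0.png')
c=cv2.resize(a[195:310,390:520],None,fx=5,fy=5,interpolation=cv2.INTER_CUBIC); cv2.imwrite('pics/c1.png',c)
c=cv2.resize(a[225:295,145:305],None,fx=5,fy=5,interpolation=cv2.INTER_CUBIC); cv2.imwrite('pics/c2.png',c)
a=cv2.imread('pics/side0.png')
c=cv2.resize(a[265:385,295:425],None,fx=5,fy=5,interpolation=cv2.INTER_CUBIC); cv2.imwrite('pics/c3.png',c)
E
```

```text
(no output)
```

View pics/c1.png

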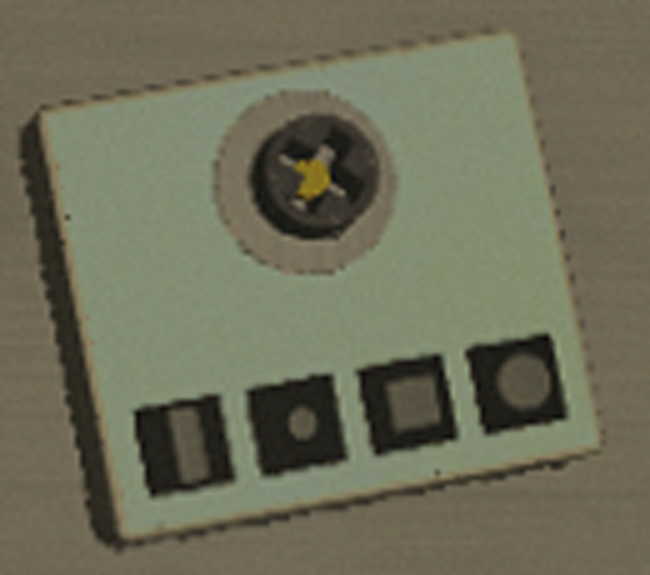

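View pics/c2.png

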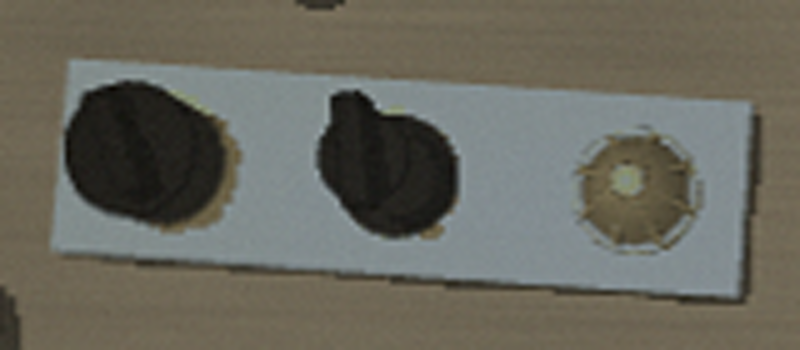

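View pics/c3.png

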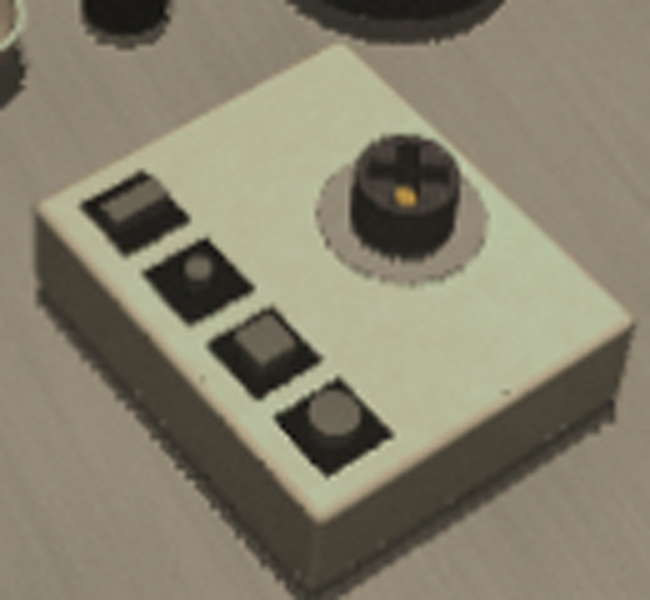

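```bash
python3 - <<'E'
from h import *
from scipy.optimize import least_squares
T=load('top0');S=load('side0')
f=lambda P,ox,oy:np.array(P,float)/5+[ox-.4,oy-.4]
tp=f([(42,108),(517,35),(600,450),(122,540)],390,195)
sp=f([(340,45),(630,325),(322,518),(40,208)],295,265)
M=np.array([(.1,.115),(.1,-.115),(-.1,-.115),(-.1,.115)])
keys=np.array([(-.062,.078),(-.062,.026),(-.062,-.026),(-.062,-.078)])
kt=f([(188,445),(302,423),(413,403),(524,381)],390,195)
ks=f([(136,200),(199,268),(267,340),(335,414)],295,265)
def W(p,q,z):
    c,s=np.cos(p[2]),np.sin(p[2]); return np.c_[p[0]+c*q[:,0]-s*q[:,1],p[1]+s*q[:,0]+c*q[:,1],np.full(len(q),z)]
def res(p,sep=False):
    a=np.r_[proj(T,W(p,M,.07))-tp,proj(T,W(p,keys,.082))-kt]; b=np.r_[proj(S,W(p,M,.07))-sp,proj(S,W(p,keys,.082))-ks]
    return (a,b) if sep else np.r_[a,b].ravel()
p0=atz(T,453,255,.07); 
for fn in (res,lambda p:res(p,True)[0].ravel(),lambda p:res(p,True)[1].ravel()):
    r=least_squares(fn,[p0[0],p0[1],.15]); print(r.x,np.degrees(r.x[2]),np.abs(r.fun).max())
r=least_squares(res,[p0[0],p0[1],.15]);p=r.x
print(np.round(W(p,keys,.082),4)); print('hub',W(p,np.array([[.045,0]]),.104))
for s,c in((T,[(320,177)]),(S,[(408,170)])): print(c)
print('hub px',proj(T,W(p,np.array([[.045,0]]),.104)),f([(320,177)],390,195),proj(S,W(p,np.array([[.045,0]]),.104)),f([(408,172)],295,265))
# rack
rt=f([(68,58),(752,101),(745,299),(50,250)],145,225)
Q=np.array([(.045,.16),(.045,-.16),(-.045,-.16),(-.045,.16)])
r=least_squares(lambda p:(proj(T,W(p,Q,.036))-rt).ravel(),[.4,.3,0]);print('rack',r.x,np.degrees(r.x[2]),np.abs(r.fun).max())
print(W(r.x,np.array([[0,.11],[0,0],[0,-.11]]),.036))
b=W(r.x,np.array([[0,.11]]),.132)[0]; print('bar top px',(proj(T,b)-[145,225]+.4)*5)
E
```

```text
[ 0.52126118 -0.24703223  0.19168402] 10.982685320166189 2.7006222683322108
[ 0.52002872 -0.24608579  0.18818646] 10.782289883568845 1.901147946967285
[ 0.52253826 -0.2481246   0.19602185] 11.231224451130931 2.662463459982291
[[ 0.4455 -0.1823  0.082 ]
 [ 0.4554 -0.2333  0.082 ]
 [ 0.4654 -0.2844  0.082 ]
 [ 0.4753 -0.3354  0.082 ]]
hub [[ 0.565437   -0.23845917  0.104     ]]
[(320, 177)]
[(408, 170)]
hub px [[454.58823077 228.36827146]] [[453.6 230. ]] [[375.73396172 299.62606885]] [[376.2 299. ]]
rack [ 0.49121561  0.27559609 -0.04144922] -2.374865127396994 0.9467995559556925
[[0.49577372 0.38550161 0.036     ]
 [0.49121561 0.27559609 0.036     ]
 [0.4866575  0.16569056 0.036     ]]
bar top px [[111.12045718 138.6500762 ]]
```

Request:
drive_tool([
  [0.677, -0.99, 0, 0, 0, 0],
  [0.677, -0.99, 0, 0, 0, 0],
  [0.677, -0.99, 0, 0, 0, 0],
  [0.677, -0.99, 0, 0, 0, 0],
], fingers=-1)

```text
clock: 0.55
tool_pos: [0.3538, 0.4725, 0.2259]
orientation: [-180.0, -0.1, -112.1]
force: [0.1, 0.7, 0.3]
opening: 0.0613
```

Request:
drive_tool([
  [0.677, -0.99, 0, 0, 0, 0],
  [0.677, -0.99, 0, 0, 0, 0],
  [0.677, -0.99, 0, 0, 0, 0],
  [0.677, -0.99, 0, 0, 0, 0],
])

```text
clock: 0.95
tool_pos: [0.4541, 0.3199, 0.2262]
orientation: [-180.0, -0.1, -112.2]
force: [0.6, 0.6, 0.6]
opening: 0.0293
```

Request:
drive_tool([
  [0.677, -0.99, 0, 0, 0, 0],
  [0.677, -0.99, 0, 0, 0, 0],
  [0.677, -0.99, 0, 0, 0, 0],
  [0.677, -0.99, 0, 0, 0, 0],
])

```text
clock: 1.35
tool_pos: [0.5542, 0.1671, 0.2263]
orientation: [180.0, -0.1, -112.2]
force: [-0.0, 0.6, 0.5]
opening: 0.0011
```

Request:
drive_tool([
  [0.98, -0.4, 0, 0, 0, 0],
  [0.98, -0.4, 0, 0, 0, 0],
  [0.98, -0.4, 0, 0, 0, 0],
  [0.98, -0.4, 0, 0, 0, 0],
])

```text
clock: 1.75
tool_pos: [0.5533, 0.0044, 0.2265]
orientation: [180.0, -0.2, -112.4]
force: [0.4, 0.4, -0.0]
opening: 0.0005
```

Request:
drive_tool([
  [0.98, -0.4, 0, 0, 0, 0],
  [0.98, -0.4, 0, 0, 0, 0],
  [0.98, -0.4, 0, 0, 0, 0],
  [0.98, -0.4, 0, 0, 0, 0],
])

```text
clock: 2.15
tool_pos: [0.5521, -0.1578, 0.2267]
orientation: [179.9, -0.2, -112.6]
force: [0.4, 0.3, -0.4]
opening: 0.0005
```

```bash
python3 - <<'E'
from h import *
s=snap('wrist','w1'); print(np.round(s['R'],3))
print(proj(s,[[.4455,-.1823,.082],[.4554,-.2333,.082],[.4654,-.2844,.082],[.4753,-.3354,.082],[.5654,-.2385,.104]]))
E
```

```text
[[-0.385 -0.923  0.003]
 [-0.884  0.37   0.287]
 [-0.266  0.108 -0.958]]
[[388.28027434 316.17278398]
 [444.57654352 283.70956537]
 [504.02519573 249.41663609]
 [566.84733057 213.39051775]
 [412.98916662 156.0645392 ]]
```

View pics/w1.png

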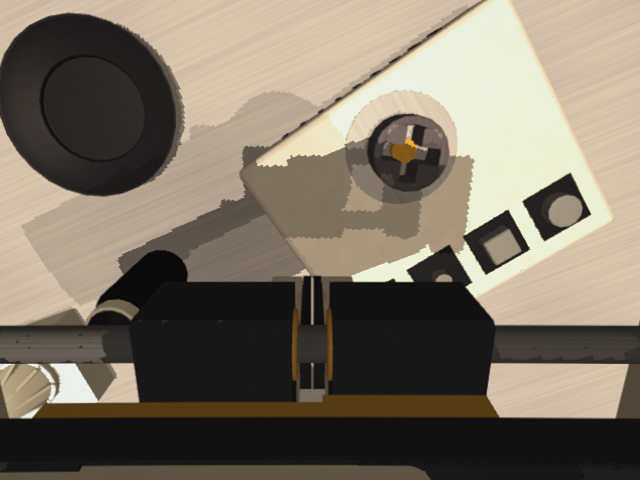

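```bash
python3 - <<'E'
import cv2
a=cv2.imread('pics/w1.png')
c=cv2.resize(a[105:205,355:465],None,fx=6,fy=6,interpolation=cv2.INTER_CUBIC); cv2.imwrite('pics/c4.png',c)
c=cv2.resize(a[165:285,470:620],None,fx=5,fy=5,interpolation=cv2.INTER_CUBIC); cv2.imwrite('pics/c5.png',c)
E
```

```text
(no output)
```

View pics/c4.png

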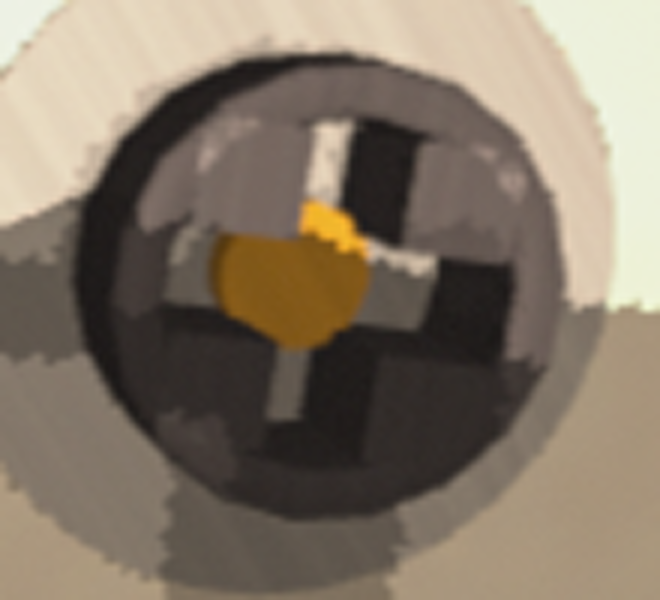

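View pics/c5.png

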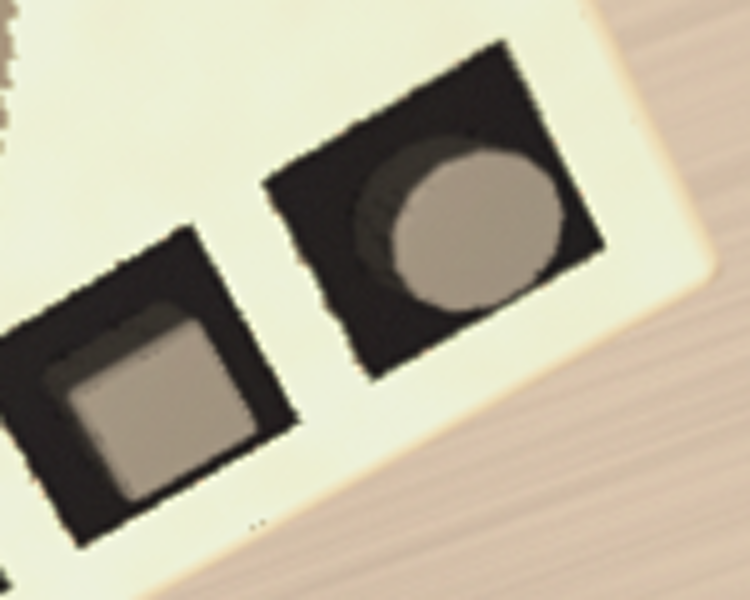

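```bash
python3 - <<'E'
from h import *
s=load('w1')
g=lambda x,y:(355+x/6-.4,105+y/6-.4)
print('hub',atz(s,*g(340,290),.104))
A=[atz(s,*g(*p),.104)[:2] for p in [(368,126),(313,457),(168,268),(509,313)]]
for a,b in ((A[0],A[1]),(A[2],A[3])):
    d=b-a; print((a+b)/2,np.hypot(*d),np.degrees(np.arctan2(d[1],d[0])))
r=atz(s,565.6,211.2,.082);q=atz(s,503,247,.082);print(r,q)
d=r-q;print(np.hypot(d[0],d[1]),np.degrees(np.arctan2(d[1],d[0]))+90)
E
```

```text
hub [ 0.56782847 -0.23810064  0.104     ]
[ 0.56733421 -0.23792586] 0.03684748527874474 151.7635385548126
[ 0.56781603 -0.23796351] 0.038805837793174563 -120.13077086147446
[ 0.47734797 -0.33491957  0.082     ] [ 0.46763563 -0.28419304  0.082     ]
0.05164794180477824 10.83894595201545
```

```bash
python3 - <<'E'
from h import *
o=sensors.get_obs()
print(rel(o,[.515,-.25,.16],-112)); print(rel(o,[.4765,-.335,.095],-112))
E
```

```text
[ 0.661  -0.0086  0.4464  0.0013 -0.0039 -0.0105]
[ 1.2811  0.0097  0.8823  0.0013 -0.0039 -0.0105]
```

Request:
drive_tool([
  [0.661, -0.009, 0.3, 0, 0, 0],
  [0.661, -0.009, 0.3, 0, 0, 0],
  [0.661, -0.009, 0.3, 0, -0.004, 0],
])

```text
clock: 2.5
tool_pos: [0.5125, -0.2513, 0.1794]
orientation: [179.7, -0.0, -112.7]
force: [-0.2, 0.1, 0.8]
opening: 0.0002
```

Request:
drive_tool([
  [0.6, 0.018, 0.2, 0, 0, 0],
  [0.6, 0.018, 0.53, 0, 0, 0],
  [0.62, 0.018, 0.53, 0, 0, 0],
  [0.62, 0.018, 0.53, 0, 0, 0],
])

```text
clock: 2.9
tool_pos: [0.4706, -0.3358, 0.0961]
orientation: [179.3, -0.0, -112.9]
force: [0.2, 0.4, 0.6]
opening: 0.0007
```

```bash
python3 - <<'E'
from h import *
s=snap('wrist','w2');o=st(); print(rel(o,[.4765,-.335,.082],-112.6))
snap('top','t2');
E
python3 -c "
import cv2
a=cv2.imread('pics/t2.png')
cv2.imwrite('pics/c6.png',cv2.resize(a[195:310,390:520],None,fx=5,fy=5))"
```

```text
clock 2.95
joint_pos [-1.60827e+01  1.85245e+01 -2.06437e+01 -3.42000e-02 -5.13591e+01
  8.32779e+01]
qvel [ 1.6409 -2.0414  2.3633  0.8288 -0.814  -0.5142]
tau [ -1.212  -48.4234  22.7623   5.3286   0.2737   0.2149]
tool_pos [ 0.4725 -0.3357  0.0983]
orientation [ 1.794732e+02 -3.540000e-02 -1.128261e+02]
force [-0.4229  1.0809  0.0914]
moment [-0.0015 -0.0874 -0.0054]
opening 0.0006
[-0.0144 -0.0238  0.1085  0.0088 -0.0006 -0.0038]
```

View pics/w2.png

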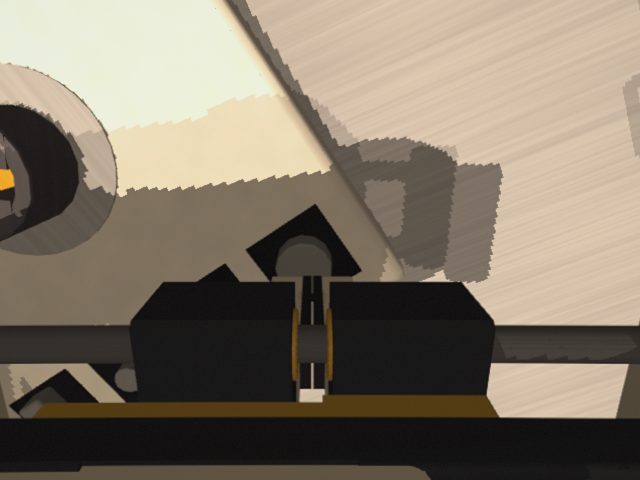

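View pics/c6.png

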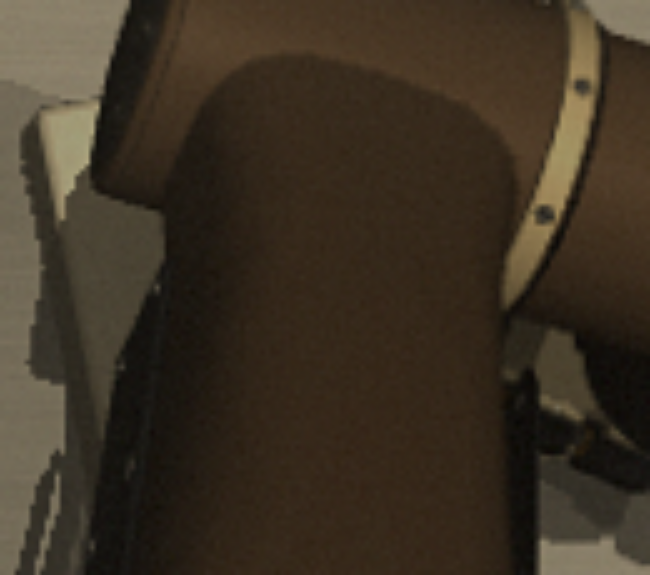

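```bash
python3 - <<'E'
from h import *
s=load('w2');o=sensors.get_obs()
print(s['cx'],s['cy'],proj(s,[o['tool_pos'],[.4765,-.335,.082]]))
R=Ro.from_euler('xyz',o['orientation'],degrees=True)
print(proj(s,[o['tool_pos']+R.apply([0,-.0095,0]),o['tool_pos']+R.apply([0,-.0095,-.02])]))
a=cv2.imread('pics/w2.png');cv2.imwrite('pics/c7.png',cv2.resize(a[190:310,230:380],None,fx=5,fy=5))
E
```

```text
311.84460637753756 227.41566875497273 [[306.06605086 293.81000813]
 [303.24421517 271.62011236]]
[[305.88787782 272.2817765 ]
 [305.02435839 294.57185151]]
```

View pics/c7.png

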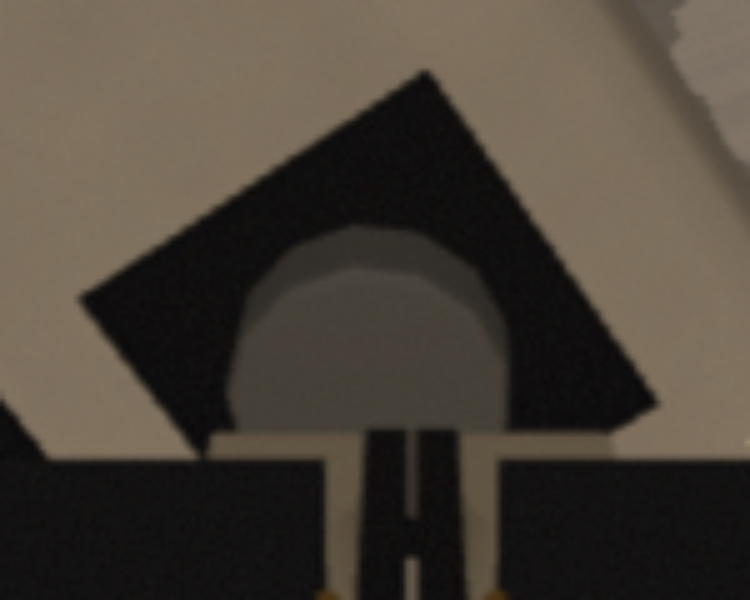

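Request:
drive_tool([
  [-0.028, -0.021, 0.08, 0.009, 0, 0],
  [-0.028, -0.021, 0.12, 0.009, 0, 0],
  [-0.028, -0.021, 0.14, 0.009, 0, 0],
  [-0.028, -0.021, 0.15, 0.009, 0, 0],
  [-0.028, -0.021, 0.15, 0.009, 0, 0],
])

```text
clock: 3.5
tool_pos: [0.4794, -0.3327, 0.0782]
orientation: [-179.7, -0.0, -112.7]
force: [0.7, 1.6, 3.6]
opening: 0.0003
```

Request:
drive_tool([
  [0, 0, 0.02, 0, 0, 0],
  [0, 0, 0.035, 0, 0, 0],
  [0, 0, 0.035, 0, 0, 0],
  [0, 0, 0.035, 0, 0, 0],
])

```text
clock: 3.9
tool_pos: [0.4795, -0.3329, 0.0767]
orientation: [-179.6, -0.1, -112.6]
force: [-9.6, 10.0, 32.1]
opening: 0.0007
```

Request:
drive_tool([
  [0, 0, -0.1, 0, 0, 0],
  [0, 0, -0.25, 0, 0, 0],
  [0, 0, -0.25, -0.006, 0, 0],
])

```text
clock: 4.2
tool_pos: [0.4806, -0.3336, 0.1175]
orientation: [-179.7, -0.1, -112.6]
force: [1.2, 0.6, -0.8]
opening: 0.0007
```

```bash
python3 - <<'E'
from h import *
o=sensors.get_obs(); print(o['tool_pos'],o['orientation'],o['force']); print(rel(o,[.4475,-.181,.110],-112.6))
E
```

```text
[ 0.48063682 -0.33363444  0.11747632] [-1.79711397e+02 -8.31330522e-02 -1.12623140e+02] [ 1.21974719  0.62610245 -0.83210844]
[-8.544e-01  5.956e-01  4.560e-02 -4.800e-03 -1.400e-03 -4.000e-04]
```

Request:
drive_tool([
  [-0.854, 0.596, 0.0, -0.005, 0, 0],
  [-0.854, 0.596, 0.0, -0.005, 0, 0],
  [-0.854, 0.596, 0.0, -0.005, 0, 0],
  [-0.854, 0.596, 0.0, -0.005, 0, 0],
  [-0.854, 0.596, 0.06, -0.005, 0, 0],
  [-0.854, 0.596, 0.06, -0.005, 0, 0],
])

```text
clock: 4.8
tool_pos: [0.4469, -0.1813, 0.1066]
orientation: [179.9, -0.1, -112.6]
force: [0.8, -0.6, -0.5]
opening: -0.0001
```

```bash
python3 - <<'E'
from h import *
s=snap('wrist','w3');o=sensors.get_obs(); print(o['tool_pos'],o['orientation'],o['force']); print(rel(o,[.4475,-.181,.082],-112.6))
E
```

```text
[ 0.44702452 -0.18175285  0.10687806] [ 1.79892374e+02 -1.26050450e-01 -1.12671501e+02] [ 0.92287292 -0.14739746  0.08872025]
[-0.0062 -0.0013  0.1658  0.0018 -0.0021 -0.0012]
```

View pics/w3.png

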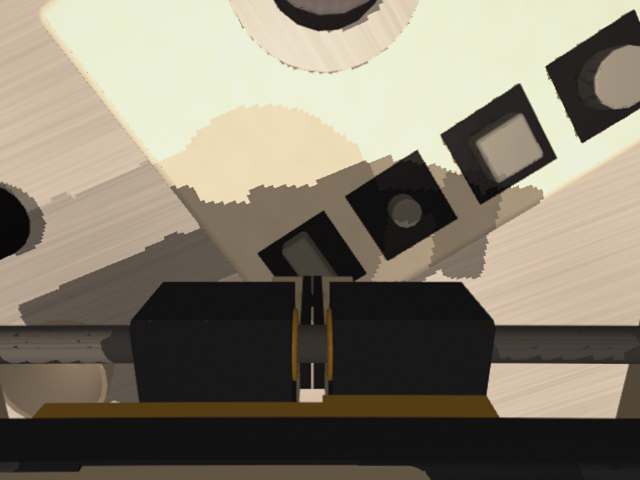

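Request:
drive_tool([
  [-0.006, -0.001, 0.12, 0.002, -0.002, 0],
  [-0.006, -0.001, 0.18, 0.002, -0.002, 0],
  [-0.006, -0.001, 0.205, 0.002, -0.002, 0],
  [-0.006, -0.001, 0.216, 0.002, -0.002, 0],
  [-0.006, -0.001, 0.216, 0.002, -0.002, 0],
  [-0.006, -0.001, 0.216, 0.002, -0.002, 0],
])

```text
clock: 5.45
tool_pos: [0.4473, -0.1822, 0.0767]
orientation: [-180.0, -0.1, -112.7]
force: [-10.5, 4.8, 30.7]
opening: 0.0004
```

Bottomed. Now the square key.

Request:
drive_tool([
  [0, 0, -0.1, 0, 0, 0],
  [0, 0, -0.25, 0, 0, 0],
  [0, 0, -0.25, 0, 0, 0],
])

```text
clock: 5.75
tool_pos: [0.4491, -0.1831, 0.1167]
orientation: [-179.8, -0.0, -112.7]
force: [0.2, 0.2, -0.8]
opening: 0.0003
```

```bash
python3 - <<'E'
from h import *
o=sensors.get_obs(); print(o['tool_pos'],o['orientation'],o['force']); print(rel(o,[.4672,-.2835,.110],-112.6))
E
```

```text
[ 0.44906311 -0.18310301  0.11672159] [-1.79761764e+02 -3.14617317e-02 -1.12715515e+02] [ 0.22712258  0.20311207 -0.82953507]
[ 5.707e-01 -3.698e-01  4.670e-02 -4.000e-03 -5.000e-04 -1.900e-03]
```

Request:
drive_tool([
  [0.57, -0.37, 0.0, -0.004, 0, 0],
  [0.57, -0.37, 0.0, -0.004, 0, 0],
  [0.57, -0.37, 0.0, -0.004, 0, 0],
  [0.57, -0.37, 0.06, -0.004, 0, 0],
  [0.57, -0.37, 0.06, -0.004, 0, 0],
])

```text
clock: 6.25
tool_pos: [0.4655, -0.2831, 0.1058]
orientation: [179.8, -0.0, -112.8]
force: [-0.2, 0.8, 0.6]
opening: 0.0002
```

```bash
python3 - <<'E'
from h import *
o=sensors.get_obs(); print(o['tool_pos'],o['orientation'],o['force']); print(rel(o,[.4672,-.2835,.0745],-112.6))
E
```

```text
[ 0.46552943 -0.28310499  0.10578439] [ 1.79782350e+02 -3.86187372e-02 -1.12807767e+02] [-0.16601088  0.77239455  0.62442165]
[-0.002  -0.0121  0.2085  0.0036 -0.0006 -0.0035]
```

Request:
drive_tool([
  [-0.002, -0.012, 0.11, 0.003, 0, 0],
  [-0.002, -0.012, 0.17, 0.003, 0, 0],
  [-0.002, -0.012, 0.197, 0.003, 0, 0],
  [-0.002, -0.012, 0.209, 0.003, 0, 0],
  [-0.002, -0.012, 0.209, 0.003, 0, 0],
  [-0.002, -0.012, 0.209, 0.003, 0, 0],
])

```text
clock: 6.85
tool_pos: [0.4666, -0.2825, 0.0769]
orientation: [179.9, -0.1, -112.7]
force: [-9.1, 7.7, 25.6]
opening: 0.0002
```

Request:
drive_tool([
  [0, 0, -0.1, 0, 0, 0],
  [0, 0, -0.4, 0, 0, 0],
  [0, 0, -0.7, 0, 0, 0],
  [0, 0, -1.0, 0, 0, 0],
  [0, 0, -1.0, 0, 0, 0],
])

```text
clock: 7.35
tool_pos: [0.4698, -0.2831, 0.234]
orientation: [-179.4, -0.1, -112.6]
force: [0.6, -0.1, -0.1]
opening: 0.0005
```

Request:
drive_tool([
  [-0.98, 0, 0, 0, 0, 0],
  [-0.98, 0, 0, 0, 0, 0],
  [-0.98, 0, 0, 0, 0, 0],
  [-0.98, 0, 0, 0, 0, 0],
], fingers=1)

```text
clock: 7.75
tool_pos: [0.5281, -0.1429, 0.2343]
orientation: [-179.4, -0.0, -112.3]
force: [0.4, -0.1, -0.4]
opening: 0.027
```

Request:
drive_tool([
  [-0.98, 0.2, 0, 0, 0, 0],
  [-0.98, 0.2, 0, 0, 0, 0],
  [-0.98, 0.2, 0, 0, 0, 0],
  [-0.98, 0.2, 0, 0, 0, 0],
])

```text
clock: 8.15
tool_pos: [0.5565, 0.009, 0.2337]
orientation: [-179.4, 0.0, -112.0]
force: [0.3, 0.1, 0.3]
opening: 0.0589
```

Request:
drive_tool([
  [-0.98, 0.45, 0, 0, 0, 0],
  [-0.98, 0.45, 0, 0, 0, 0],
  [-0.98, 0.45, 0, 0, 0, 0],
  [-0.98, 0.45, 0, 0, 0, 0],
])

```text
clock: 8.55
tool_pos: [0.5483, 0.174, 0.2329]
orientation: [-179.4, 0.0, -111.8]
force: [-0.0, -0.0, -1.2]
opening: 0.0862
```

```bash
python3 - <<'E'
from h import *
o=sensors.get_obs(); print(o['tool_pos'],o['orientation'],o['joint_pos']); print(rel(o,[.45,.30,.23],-66))
E
```

```text
[0.54827882 0.17400062 0.23285829] [-1.79389462e+02  1.63858964e-02 -1.11817326e+02] [ 37.44395686  10.6657296  -12.29649196   0.56218441 -66.71262747
  30.51783777]
[-0.5363  0.9206  0.0094 -0.0097 -0.0038 -0.7636]
```

Request:
drive_tool([
  [-0.54, 0.92, 0, -0.01, -0.004, -0.2],
  [-0.54, 0.92, 0, -0.01, -0.004, -0.4],
  [-0.54, 0.92, 0, -0.01, -0.004, -0.5],
  [-0.54, 0.92, 0, -0.01, -0.004, -0.6],
  [-0.54, 0.92, 0, -0.01, -0.004, -0.764],
  [-0.54, 0.92, 0, -0.01, -0.004, -0.764],
  [-0.54, 0.92, 0, -0.01, -0.004, -0.764],
])

```text
clock: 9.25
tool_pos: [0.4499, 0.3001, 0.2314]
orientation: [180.0, 0.0, -65.9]
force: [-0.9, 0.4, -0.1]
opening: 0.0877
```

```bash
python3 - <<'E'
from h import *
s=snap('wrist','w4')
o=sensors.get_obs(); print(o['tool_pos'],o['orientation'],o['joint_pos']); print(rel(o,[.42,.34,.23],-66))
E
```

```text
[0.45005602 0.30002337 0.23134446] [ 1.79971597e+02  5.33152254e-03 -6.60486527e+01] [ 5.44435134e+01  7.74522442e+00 -1.58360096e+01 -2.07348321e-02
 -6.64405370e+01  5.95161266e+01]
[-3.249e-01  7.490e-02  9.000e-03  5.000e-04  1.000e-04 -8.000e-04]
```

View pics/w4.png

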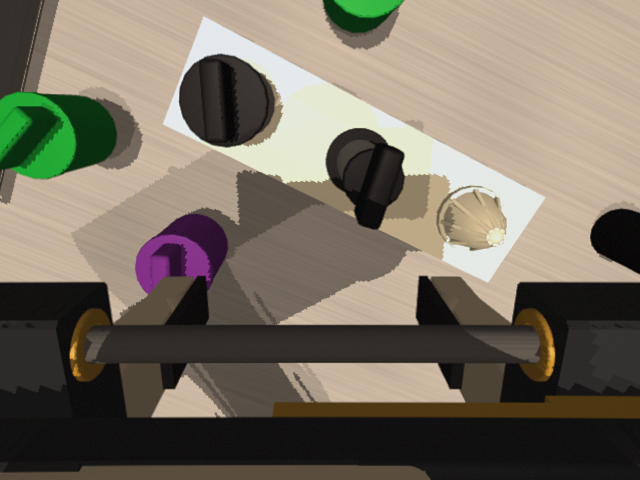

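```bash
python3 - <<'E'
from h import *
a=cv2.imread('pics/w4.png');b=a[40:160,165:285].astype(float)
b=np.clip((b/255)**.5*255,0,255).astype('uint8')
cv2.imwrite('pics/c8.png',cv2.resize(b,None,fx=5,fy=5,interpolation=cv2.INTER_CUBIC))
T=load('top0');print(atz(T,173,314,.09),atz(T,199,206,.09),atz(T,121,287,.09))
E
```

```text
[0.36445885 0.37645204 0.09      ] [0.60584174 0.32956259 0.09      ] [0.42010291 0.49794852 0.09      ]
```

View pics/c8.png

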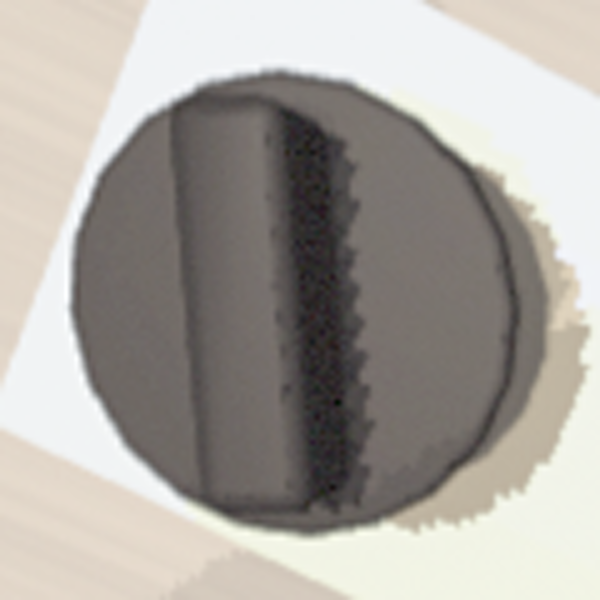

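```bash
python3 - <<'E'
from h import *
s=load('w4');g=lambda x,y:(165+x/5-.4,40+y/5-.4)
P=[atz(s,*g(*p),.132)[:2] for p in [(178,100),(272,105),(205,505),(303,502)]]
print(np.round(P,4),'c',np.mean(P,0))
a=(P[0]+P[1])/2;b=(P[2]+P[3])/2;d=a-b;print(np.hypot(*d),np.degrees(np.arctan2(d[1],d[0])))
for i,j in((0,2),(1,3)): d=P[i]-P[j];print(np.degrees(np.arctan2(d[1],d[0])))
print('lid',atz(s,*g(295,301),.102))
E
```

```text
[[0.516  0.3998]
 [0.5199 0.3898]
 [0.474  0.3815]
 [0.4792 0.3707]] c [0.49724394 0.38543685]
0.04539735145998428 24.32759192973531
23.600533100374406
25.06885317308293
lid [0.49845914 0.38547784 0.102     ]
```

```bash
python3 - <<'E'
from h import *
o=sensors.get_obs(); print(rel(o,[.4975,.3855,.20],-65.7))
E
```

```text
[-3.924e-01 -5.205e-01  2.087e-01  5.000e-04  1.000e-04 -5.800e-03]
```

Request:
drive_tool([
  [-0.39, -0.52, 0.1, 0, 0, -0.006],
  [-0.39, -0.52, 0.2, 0, 0, -0.006],
  [-0.39, -0.52, 0.2, 0, 0, -0.006],
  [-0.39, -0.52, 0.2, 0, 0, -0.006],
  [-0.39, -0.52, 0.2, 0, 0, -0.006],
], fingers=0.05)

```text
clock: 9.8
tool_pos: [0.4976, 0.3844, 0.2016]
orientation: [180.0, -0.0, -65.8]
force: [0.1, -0.8, -0.6]
opening: 0.0534
```

```bash
python3 - <<'E'
from h import *
s=snap('wrist','w5')
o=sensors.get_obs(); print(o['tool_pos'],o['orientation']); print(rel(o,[.4975,.3855,.125],-65.7),rel(o,[.4975,.3855,.106],-65.7))
E
```

```text
[0.49758068 0.384423   0.20226599] [-1.79975206e+02  2.78588147e-02 -6.57531649e+01]
[-6.500e-03 -2.200e-03  5.151e-01 -4.000e-04  5.000e-04 -9.000e-04] [-6.500e-03 -2.200e-03  6.418e-01 -4.000e-04  5.000e-04 -9.000e-04]
```

View pics/w5.png

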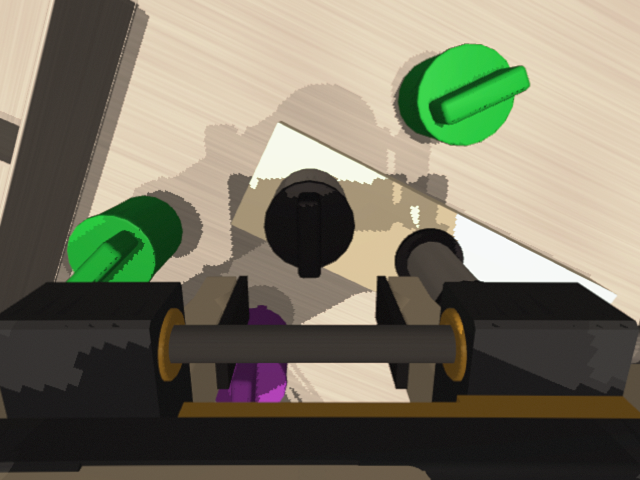

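Request:
drive_tool([
  [-0.006, -0.002, 0.25, 0, 0, 0],
  [-0.006, -0.002, 0.45, 0, 0, 0],
  [-0.006, -0.002, 0.55, 0, 0, 0],
  [-0.006, -0.002, 0.62, 0, 0, 0],
  [-0.006, -0.002, 0.64, 0, 0, 0],
  [-0.006, -0.002, 0.64, 0, 0, 0],
])

```text
clock: 10.45
tool_pos: [0.4978, 0.3854, 0.1073]
orientation: [-179.9, 0.1, -65.8]
force: [0.1, 0.5, 0.6]
opening: 0.046
```

```bash
python3 - <<'E'
from h import *
s=snap('wrist','w6');s=snap('side','s6')
o=sensors.get_obs(); print(o['tool_pos'],o['orientation'],o['force'],o['opening'])
a=cv2.imread('pics/s6.png');cv2.imwrite('pics/c9.png',cv2.resize(a[110:240,180:330],None,fx=5,fy=5))
E
```

```text
[0.49799792 0.3858437  0.10769561] [-1.79863382e+02  7.49889421e-02 -6.57481237e+01] [-0.34493934  0.86426627 -0.66785396] 0.04616894853497566
```

View pics/w6.png

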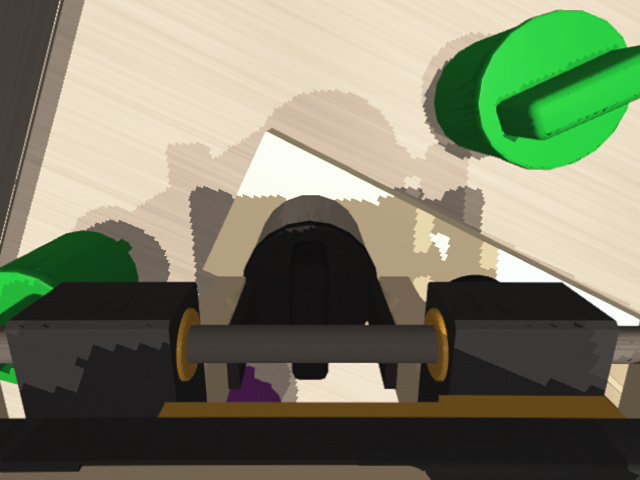

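View pics/c9.png

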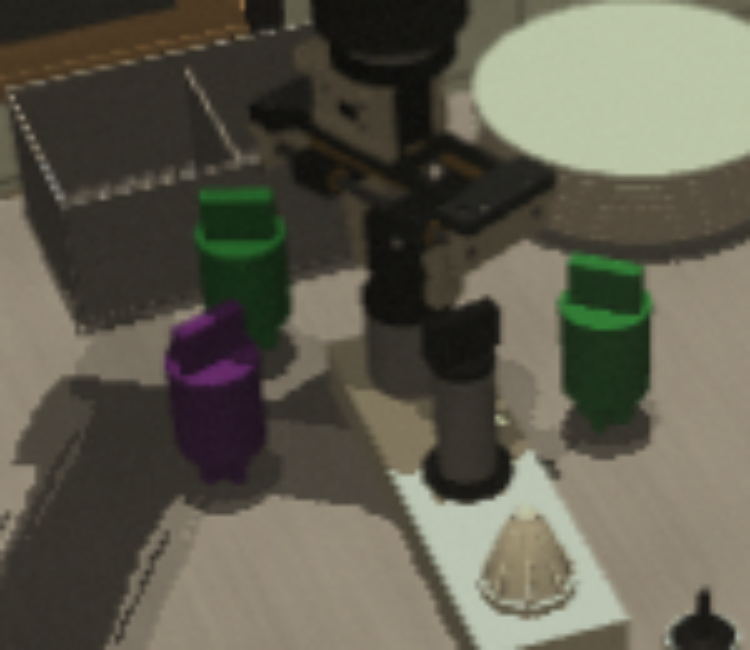

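Jaws straddle the bar (bar column about 309 between pads at 235 and 388). Close, then lift.

Request:
drive_tool([
  [0, 0, 0.01, 0, 0, 0],
  [0, 0, 0.01, 0, 0, 0],
  [0, 0, 0.01, 0, 0, 0],
  [0, 0, 0.01, 0, 0, 0],
  [0, 0, 0.01, 0, 0, 0],
  [0, 0, 0.01, 0, 0, 0],
  [0, 0, 0.01, 0, 0, 0],
], fingers=-1)

```text
clock: 11.25
tool_pos: [0.498, 0.386, 0.1062]
orientation: [-179.9, 0.1, -65.7]
force: [0.3, -0.2, -0.3]
opening: 0.0139
```

Request:
drive_tool([
  [0, 0, -0.1, 0, 0, 0],
  [0, 0, -0.25, 0, 0, 0],
  [0, 0, -0.4, 0, 0, 0],
  [0, 0, -0.55, 0, 0, 0],
  [0, 0, -0.7, 0, 0, 0],
  [0, 0, -0.85, 0, 0, 0],
  [0, 0, -1, 0, 0, 0],
  [0, 0, -1, 0, 0, 0],
])

```text
clock: 12.05
tool_pos: [0.4987, 0.3864, 0.2591]
orientation: [-179.6, 0.2, -65.7]
force: [0.0, 0.1, -3.4]
opening: 0.0137
```

```bash
python3 - <<'E'
from h import *
s=snap('wrist','w7');s=snap('side','s7')
o=sensors.get_obs(); print(o['tool_pos'],o['orientation'],o['force'],o['opening'])
a=cv2.imread('pics/s7.png');cv2.imwrite('pics/c10.png',cv2.resize(a[70:200,180:330],None,fx=5,fy=5))
E
```

```text
[0.49727763 0.38542853 0.2554231 ] [-1.79910490e+02  1.04308418e-01 -6.57641111e+01] [ 0.69782009  0.01911231 -4.3976533 ] 0.014038576905032126
```

View pics/w7.png

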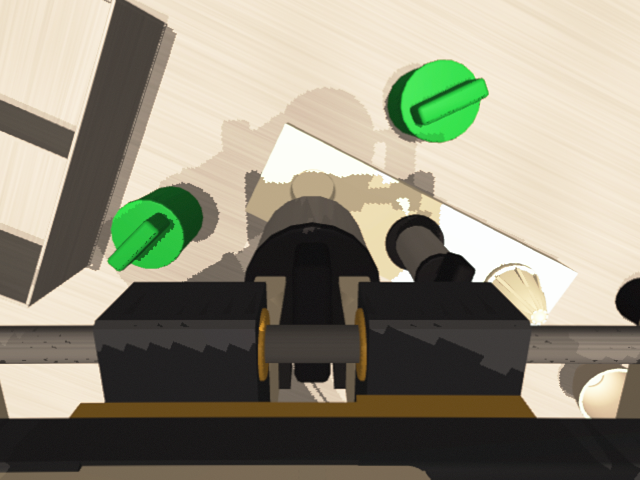

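View pics/c10.png

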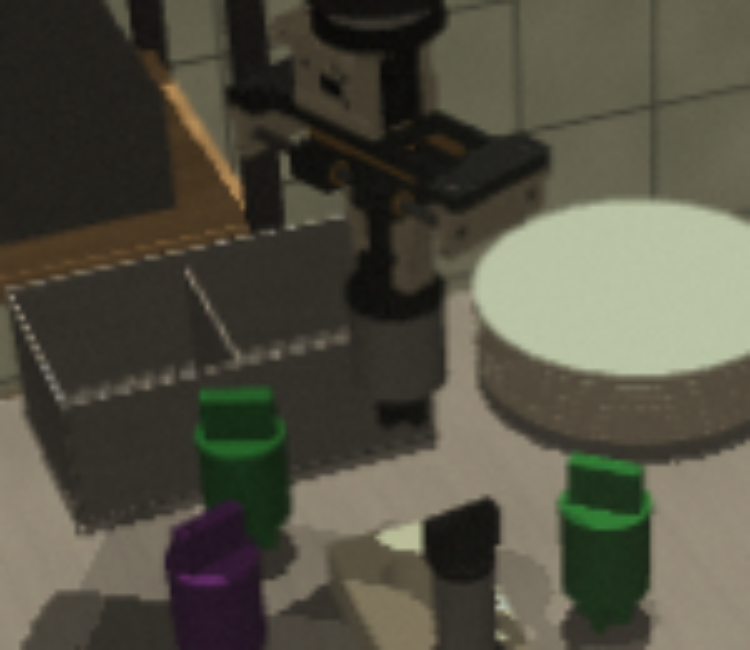

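Request:
drive_tool([
  [0, 0, -0.3, 0, 0, 0],
  [0.15, 0, -0.37, 0, 0, 0],
  [0.4, 0, -0.37, 0, 0, 0],
  [0.65, 0, -0.37, 0, 0, 0],
  [0.9, 0, -0.37, 0, 0, 0],
  [0.95, 0, -0.37, 0, 0, 0],
])

```text
clock: 12.75
tool_pos: [0.556, 0.2519, 0.3087]
orientation: [179.9, 0.0, -65.9]
force: [0.9, 0.3, -4.0]
opening: 0.014
```

Request:
drive_tool([
  [0.22, 0.04, 0, 0, 0, 0.08],
  [0.44, 0.08, 0, 0, 0, 0.16],
  [0.66, 0.13, 0, 0, 0, 0.24],
  [0.87, 0.17, 0, 0, 0, 0.3],
])

```text
clock: 13.15
tool_pos: [0.5854, 0.1211, 0.3067]
orientation: [179.7, -0.0, -84.1]
force: [0.6, 1.0, -2.6]
opening: 0.014
```

Request:
drive_tool([
  [0.24, 0.03, 0, 0, 0, 0.08],
  [0.48, 0.05, 0, 0, 0, 0.16],
  [0.72, 0.08, 0, 0, 0, 0.24],
  [0.96, 0.1, 0, 0, 0, 0.3],
])

```text
clock: 13.55
tool_pos: [0.5843, -0.0248, 0.305]
orientation: [179.6, -0.2, -102.3]
force: [0.4, 0.3, -2.7]
opening: 0.0138
```

Request:
drive_tool([
  [0.24, -0.03, 0, 0, 0, 0.08],
  [0.48, -0.06, 0, 0, 0, 0.16],
  [0.72, -0.09, 0, 0, 0, 0.24],
  [0.93, -0.12, 0, 0, 0, 0.29],
  [0.93, -0.12, 0, 0, 0, 0.29],
])

```text
clock: 14.05
tool_pos: [0.571, -0.1677, 0.3032]
orientation: [179.5, -0.4, -120.0]
force: [0.2, 0.1, -4.4]
opening: 0.0138
```

```bash
python3 - <<'E'
from h import *
s=snap('wrist','w8')
o=sensors.get_obs(); print(o['tool_pos'],o['orientation'],o['force'],o['opening'],o['joint_pos']); print(rel(o,[.567,-.238,.26],-119.2))
E
```

```text
[ 0.57127895 -0.16623506  0.30322771] [ 179.48541156   -0.33478655 -119.85519369] [-1.31153728e-03 -7.14708388e-01 -3.65549096e+00] 0.013883652299638848 [ 2.58615845e+00  1.11515785e+01 -2.29638521e+00  6.65323123e-03
 -7.71659079e+01  5.75556318e+01]
[ 0.4274 -0.216   0.2888  0.0086 -0.0055 -0.0109]
```

View pics/w8.png

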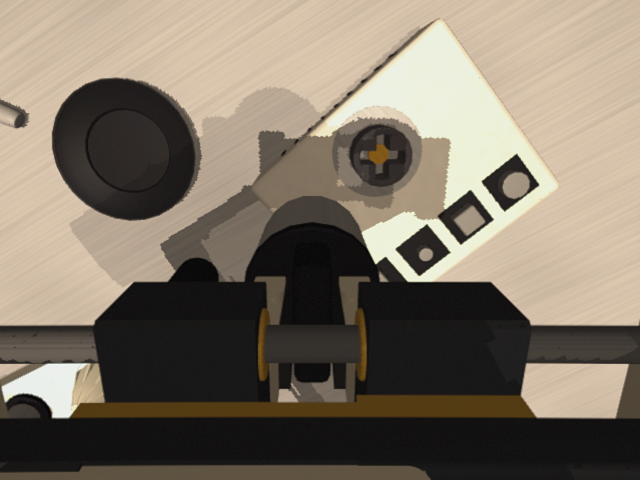

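```bash
python3 - <<'E'
from h import *
a=cv2.imread('pics/w8.png');b=a[115:195,340:420].astype(float)
b=np.clip((b/255)**.6*255,0,255).astype('uint8')
cv2.imwrite('pics/c11.png',cv2.resize(b,None,fx=8,fy=8,interpolation=cv2.INTER_CUBIC))
E
```

```text
(no output)
```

View pics/c11.png

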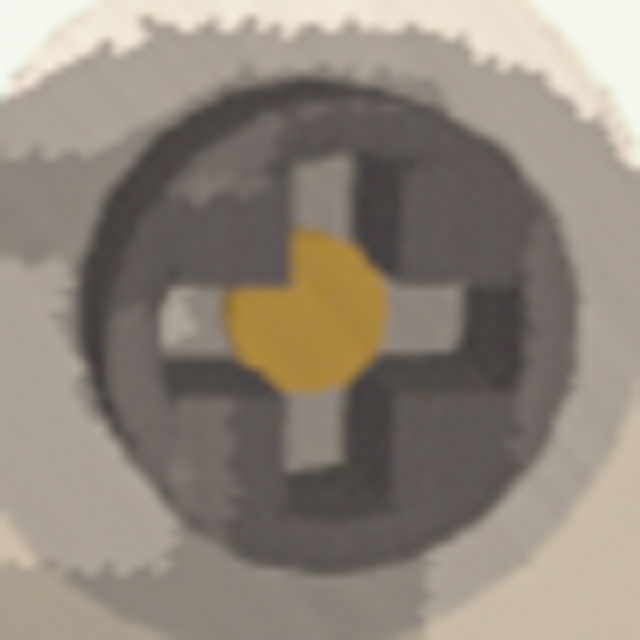

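```bash
python3 - <<'E'
from h import *
s=load('w8');g=lambda x,y:(340+x/8-.44,115+y/8-.44)
A=[atz(s,*g(*p),.104)[:2] for p in [(348,156),(338,515),(162,340),(521,340),(350,158),(338,515)]]
for i in (0,2):
    d=A[i+1]-A[i]; print((A[i]+A[i+1])/2,np.hypot(*d),np.degrees(np.arctan2(d[1],d[0])))
print('hub',atz(s,*g(340,332),.104))
o=sensors.get_obs();h=atz(s,*g(342,338),.104);print(h,rel(o,[h[0],h[1],.235],-119.3))
E
```

```text
[ 0.56744842 -0.23777581] 0.038197518215764864 151.29018932971803
[ 0.56737222 -0.2375674 ] 0.038461949278419054 -120.1171961711281
hub [ 0.56821261 -0.23781899  0.104     ]
[ 0.56753648 -0.23771307  0.104     ] [ 0.423  -0.2197  0.4554  0.0086 -0.0055 -0.0093]
```

Request:
drive_tool([
  [0.2, -0.1, 0.05, 0.009, -0.005, -0.009],
  [0.35, -0.2, 0.2, 0.009, -0.005, -0.009],
  [0.423, -0.22, 0.35, 0.009, -0.005, -0.009],
  [0.423, -0.22, 0.44, 0.009, -0.005, -0.009],
  [0.423, -0.22, 0.45, 0.009, -0.005, -0.009],
  [0.423, -0.22, 0.45, 0.009, -0.005, -0.009],
])

```text
clock: 14.7
tool_pos: [0.5679, -0.2368, 0.2356]
orientation: [180.0, -0.1, -119.2]
force: [0.8, -1.0, -3.4]
opening: 0.0141
```

```bash
python3 - <<'E'
from h import *
s=snap('side','s9');s=snap('wrist','w9');
o=sensors.get_obs(); print(o['tool_pos'],o['orientation'],o['force'],o['opening']); print(rel(o,[.5675,-.2378,.22],-119.4))
a=cv2.imread('pics/s9.png');cv2.imwrite('pics/c12.png',cv2.resize(a[210:330,310:440],None,fx=5,fy=5,interpolation=cv2.INTER_CUBIC))
E
```

```text
[ 0.56845585 -0.23701855  0.23693715] [-1.79882868e+02 -8.64390411e-03 -1.19236056e+02] [ 0.99499298  0.27859395 -2.77364706] 0.013920814313333042
[ 7.600e-03  3.200e-03  1.129e-01 -2.000e-03 -1.000e-04  2.700e-03]
```

View pics/c12.png

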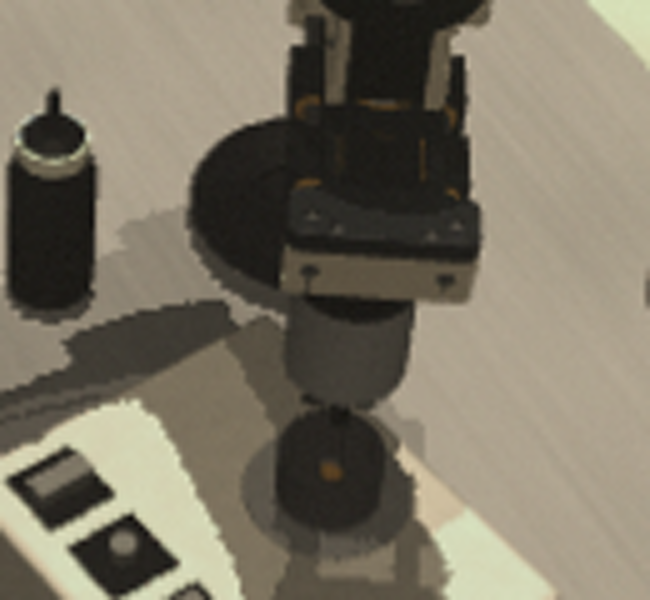

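View pics/w9.png

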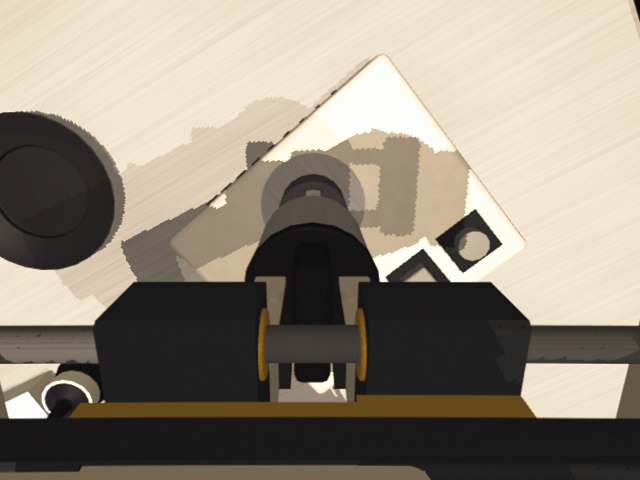

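```bash
python3 - <<'E'
from h import *
s=load('s9')
f=lambda X:(proj(s,X)-[310,210]+.4)*5
t=[.5681,-.2369]
print(f([[*t,.165],[*t,.185],[*t,.215],[*t,.136],[*t,.104],[.5675,-.2378,.104],[.5675,-.2378,.07]]))
w=load('w9')
print(proj(w,[[*t,.166],[*t,.224],[*t,.136],[.5675,-.2378,.104],[.5675,-.2378,.07]]))
a=cv2.imread('pics/s9.png');b=a[255:325,350:410].astype(float);b=(b/255)**.5*255
cv2.imwrite('pics/c13.png',cv2.resize(b.astype('uint8'),None,fx=9,fy=9,interpolation=cv2.INTER_CUBIC))
a=cv2.imread('pics/w9.png');b=a[140:290,230:400].astype(float);b=(b/255)**.5*255
cv2.imwrite('pics/c14.png',cv2.resize(b.astype('uint8'),None,fx=4,fy=4,interpolation=cv2.INTER_CUBIC))
E
```

```text
[[345.43171494 362.05824488]
 [349.35345782 333.24674656]
 [355.37976862 288.83100241]
 [339.8770363  402.74173555]
 [333.9230092  446.18900086]
 [333.73322703 447.86506797]
 [327.60003255 492.43484179]]
[[310.54371629 242.92327224]
 [310.06094891 284.45578745]
 [310.71522082 228.16244809]
 [312.34615334 215.64255714]
 [312.32722175 204.76109425]]
```

View pics/c13.png

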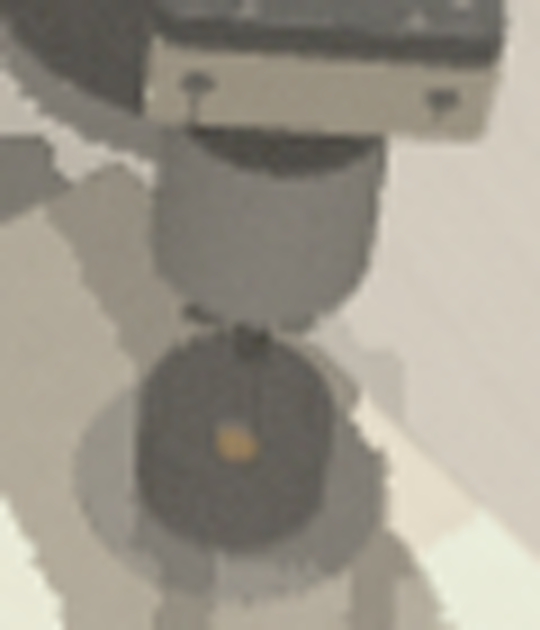

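View pics/c14.png

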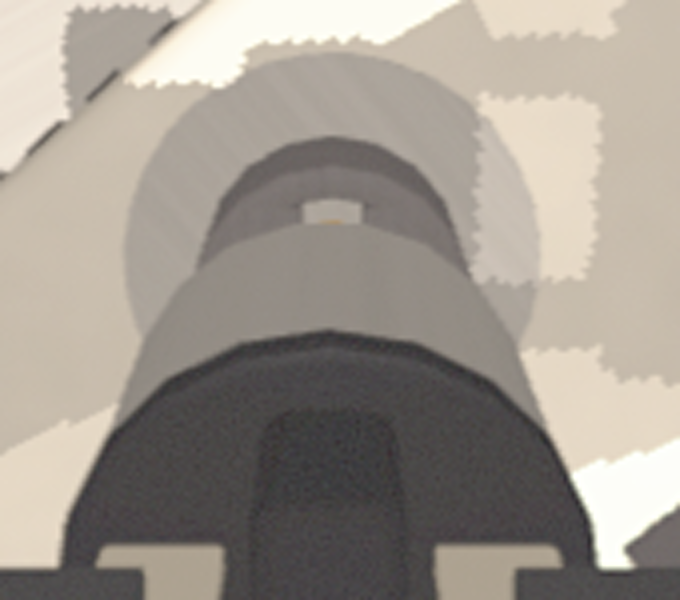

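```bash
python3 - <<'E'
from h import *
o=sensors.get_obs(); print(o['tool_pos'],o['orientation']);print(rel(o,[.5668,-.2373,.209],-119.4))
E
```

```text
[ 0.56845585 -0.23701855  0.23693715] [-1.79882868e+02 -8.64390411e-03 -1.19236056e+02]
[ 7.000e-03  9.100e-03  1.862e-01 -2.000e-03 -1.000e-04  2.700e-03]
```

Request:
drive_tool([
  [0.007, 0.009, 0.08, -0.002, 0, 0.003],
  [0.007, 0.009, 0.14, -0.002, 0, 0.003],
  [0.007, 0.009, 0.17, -0.002, 0, 0.003],
  [0.007, 0.009, 0.18, -0.002, 0, 0.003],
  [0.007, 0.009, 0.18, -0.002, 0, 0.003],
  [0.007, 0.009, 0.18, -0.002, 0, 0.003],
])

```text
clock: 15.4
tool_pos: [0.567, -0.2374, 0.2101]
orientation: [-180.0, -0.0, -119.4]
force: [-0.2, 0.4, -3.7]
opening: 0.0135
```

```bash
python3 - <<'E'
from h import *
o=sensors.get_obs(); print(o['tool_pos'],o['orientation']);print(rel(o,[.5668,-.2373,.195],-119.4))
s=snap('side','s10');s=snap('wrist','w10')
a=cv2.imread('pics/s10.png');b=a[255:325,350:410].astype(float);b=(b/255)**.5*255
b1=cv2.resize(b.astype('uint8'),None,fx=8,fy=8,interpolation=cv2.INTER_CUBIC)[:480]
cv2.imwrite('pics/c15.png',b1)
E
```

```text
[ 0.56699209 -0.23741993  0.21014659] [-1.79983673e+02 -9.89002437e-03 -1.19415847e+02]
[-1.00e-04  1.50e-03  1.01e-01 -3.00e-04 -2.00e-04 -3.00e-04]
```

View pics/c15.png

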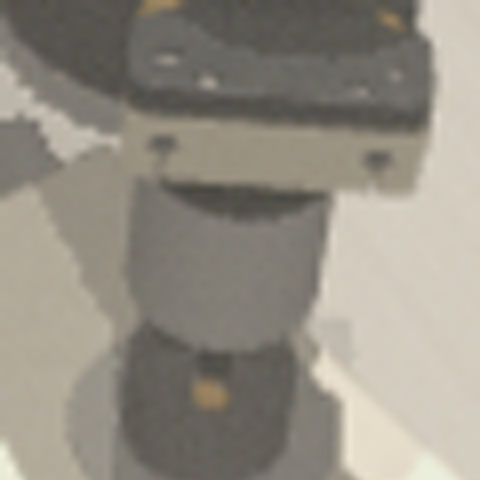

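Request:
drive_tool([
  [0, 0.001, 0.03, 0, 0, 0],
  [0, 0.001, 0.05, 0, 0, 0],
  [0, 0.001, 0.07, 0, 0, 0],
  [0, 0.001, 0.085, 0, 0, 0],
  [0, 0.001, 0.095, 0, 0, 0],
])

```text
clock: 16.0
tool_pos: [0.5668, -0.2373, 0.1957]
orientation: [-180.0, -0.0, -119.4]
force: [-0.3, -0.6, -3.3]
opening: 0.0138
```

Request:
drive_tool([
  [0, 0, 0.03, 0, 0, 0],
  [0, 0, 0.05, 0, 0, 0],
  [0, 0, 0.07, 0, 0, 0],
  [0, 0, 0.085, 0, 0, 0],
  [0, 0, 0.085, 0, 0, 0],
])

```text
clock: 16.5
tool_pos: [0.5666, -0.2373, 0.1825]
orientation: [180.0, -0.0, -119.4]
force: [-0.9, -0.5, -2.9]
opening: 0.0141
```

Request:
drive_tool([
  [0, 0, 0.015, 0, 0, 0],
  [0, 0, 0.03, 0, 0, 0],
  [0, 0, 0.045, 0, 0, 0],
  [0, 0, 0.058, 0, 0, 0],
  [0, 0, 0.062, 0, 0, 0],
  [0, 0, 0.062, 0, 0, 0],
])

```text
clock: 17.1
tool_pos: [0.5671, -0.2375, 0.1741]
orientation: [-179.9, -0.0, -119.4]
force: [-0.9, 0.7, 6.3]
opening: 0.014
```

Request:
drive_tool([
  [0, 0, 0.007, 0, 0, 0],
  [0, 0, 0.014, 0, 0, 0],
  [0, 0, 0.016, 0, 0, 0],
  [0, 0, 0.016, 0, 0, 0],
])

```text
clock: 17.5
tool_pos: [0.5674, -0.2377, 0.1741]
orientation: [-179.8, -0.0, -119.4]
force: [-4.6, 3.7, 15.2]
opening: 0.0135
```

```bash
python3 - <<'E'
from h import *
o=st()
s=snap('side','s11');s=snap('wrist','w11')
a=cv2.imread('pics/s11.png');b=a[235:345,320:440].astype(float);b=(b/255)**.5*255
cv2.imwrite('pics/c16.png',cv2.resize(b.astype('uint8'),None,fx=5,fy=5,interpolation=cv2.INTER_CUBIC))
E
```

```text
clock 17.5
joint_pos [ -4.5062  17.029  -11.603    0.0959 -61.2028  65.1007]
qvel [-0.0423 -0.0952 -0.0337 -0.0017  0.0296 -0.0378]
tau [-7.67800e-01 -4.28765e+01  2.46338e+01  5.50920e+00  2.37200e+00
  8.70000e-03]
tool_pos [ 0.5674 -0.2377  0.1741]
orientation [-1.798148e+02 -6.900000e-03 -1.193594e+02]
force [-4.5519  3.7416 15.1997]
moment [ 1.5112  2.1775 -0.0192]
opening 0.0135
```

View pics/c16.png

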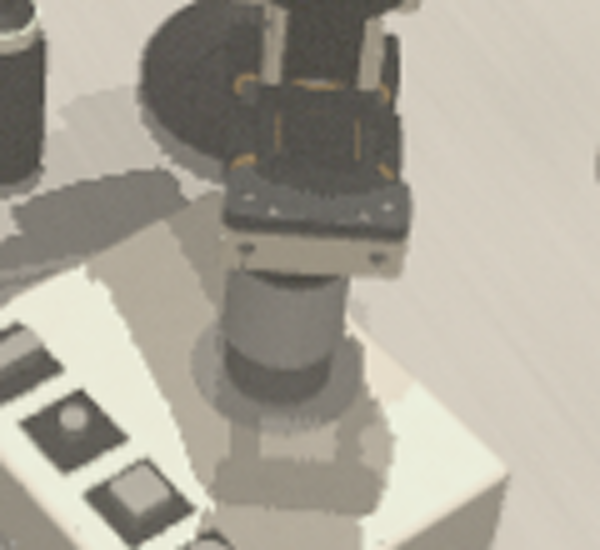

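View pics/w11.png

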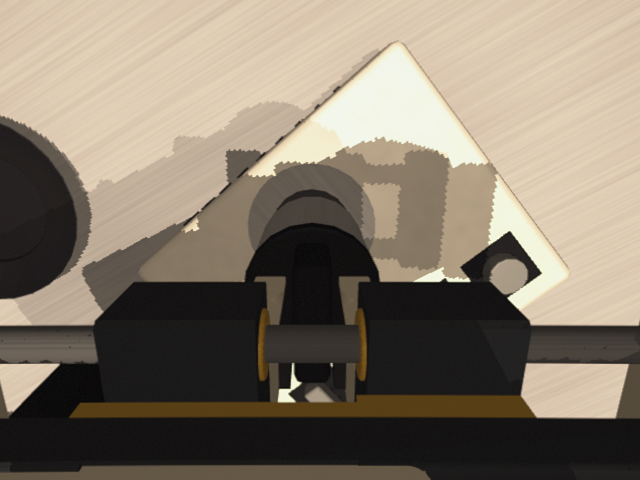

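```bash
python3 - <<'E'
from h import *
o=sensors.get_obs();print(o['clock'],o['tool_pos'],o['force'],o['opening'],np.abs(o['qvel']).max())
ticket.close_job()
E
```

```text
17.6 [ 0.5673929  -0.23767068  0.17411055] [-4.57515847  4.24906665 16.01779259] 0.013885436497126672 0.06908490659753888
the job is handed in; nothing more can be done
```

I pressed the three keys in order, moved the widest beaker onto the mill hub, and handed the job in at 17.6 s, still gripping it and pressing it down. `ticket.close_job()` gives no verdict, so what follows rests on my own readings.

- **Keys:** I pressed round, then bar, then square. Each bottomed out at a TCP height of about 77 mm with 26–32 N on the tool, and I left the small key alone. The first push on the round key stopped short, so I pressed it about 1.5 mm further without lifting.
- **Beaker:** I gripped it by the bar, with the fingers closed to 14 mm, and lifted it clear of the rack. I then turned it to a tool yaw of −119.4°, which matches the slot I measured at about 60–61° (it repeats every 90°). The stem entered the hub without any resistance.
- **Final state:**
    - The TCP stopped at 174 mm, which is the height expected for the beaker fully home. It went no lower when I pushed harder.
    - The downward push is about 19 N (16 N read, plus about 3 N of beaker weight), against 9.5 N for the spring alone. That means the underside is resting on the hub.
    - The tilt is about 0.2° and the arm was at rest.
    - The last side picture shows the beaker seated on the hub.

**Disagreements:** the wrist camera and the fixed cameras differed by 1–2 mm on the hub's position, so I aimed between them. At the end the wrist also read a small sideways force of about 6 N. I did not directly measure the plunger's travel or the beaker's distance from the hub axis. I took no final overview picture of the bystanders, but nothing suggested that I touched any of them.

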